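# Fetch the boxed-in bush for drilling and put the containers back

## Robot

A 6-joint arm with a two-finger parallel gripper is mounted at the origin on the work surface. World frame = base frame: x ahead of the robot, y to its left, z up, the work surface at z = 0. Lengths are in m, angles in degrees, forces in N, time in s.
With the tool pointing down it reaches from about 0.375 to 0.9 m from the base axis. Payload 3.1 kg.
Tool frame: the origin (TCP) lies between the finger pads; the fingertips stand bot.tip_extent ahead of it and the grasp point (between the pads) lies 2 mm behind it (bot.tip_extent is the distance from the TCP to the fingertips, in m); z points along the fingers, y is the direction in which the jaws open and shut (so a half turn about z gives the same grasp; the last joint's range is limited). The gripper opens to 87 mm and grips with 3 to 60 N. Pads are 19 mm wide; open, the fingers measure 117 mm over their backs; the gripper's body (75 mm by 190 mm) begins 51 mm behind the grasp point.
Start: joints at [55.204, 30.224, 82.088, -0, 67.689, -10.227], TCP at [0.26, 0.568, 0.24] pointing down, gripper open.
Joint ranges: [-176.69, 176.69], [-43.24, 126.21], [12.49, 139.97], [-82, 262], [0, 151.66], [-163.58, 163.58]. Speed limits (degrees/s): [159.86, 159.86, 180, 180, 180, 180].

## Interface

Orientations are given as a 3x3 rotation matrix whose columns are the frame's x, y, z axes.
In Python, from rig import bot, imaging, recognise, masks_of, mark_of gives the robot as it stands.
- The arm moves only by the tool send_rows, never from a script. Its argument "plan" is a list that holds one entry, the list of rows, each a list of 5 numbers: the shift along the world's x, y, z normalised to -1 to 1, where 1 is 0.03 m, then the turn about the world's z normalised to -1 to 1, where 1 is 0.1 rad, then the closure, from -1 (fully open) to 1 (shut). A call has 1 to 20 rows; each row shifts and turns the commanded pose from where the row before left it; what a row does not reach is not made up. A row lasts 1/10 s, in which the tool goes at most 50 mm and 8.59 degrees, less where a joint would pass 70% of its speed; a pose out of reach is approached as far as the arm can. A call with a number of a shift or a turn outside -1 to 1 is refused whole. A call with a gripper value outside its range is refused whole. The fingers move at their own pace and stop on an object; the grip force is fixed at half the most. Time passes only in rows, so rows that do not move let the fingers close. It gives the time, the measured TCP pose, the force and the opening at its end, in the units of the state.
- bot.read_state(): the state, without advancing time (a new reading comes with each control period).
- imaging.capture(name): name is "scene" or "top" or "wrist"; returns a dict with "img" (384x512x3 uint8, blue, green, red), "mtx" (3x3 intrinsics, pixels), "pose" (4x4, takes a point from camera to world coordinates); the wrist camera has in their place "T_tool_cam" (4x4, takes a point from camera to tool coordinates, whose origin is the TCP and whose axes are the flange's). Camera axes: x right, y down, z forward; pixel columns grow to the right and rows downward; lengths in m; the calibration is good to about 2 mm. A picture is of the moment at which its call begins: read the wrist's pose just before it. There is no depth.
- bot.hand_in(): hands the job in, once; it reports no verdict.
Trained networks look in the newest picture that a camera, given by its name, has taken for a name from the list of things; names that differ only in an ending like _2 or _b are one class to them, and where a whole thing is asked for, a point or a joint stands for the part that bears it (a point fixed in the world has none). Each returns a list of dicts, best first, with "conf" (0 to 1); they miss things now and then, are a little off and sometimes report something else, mostly with a low value. They report only what shows in the picture. A call takes as long as a camera call.
- recognise(camera, target): "at" ([x, y, z] in m, in world coordinates, good to about 4 mm: the middle of the surface that is visible of it).
- masks_of(camera, target): "region" (384x512 bool, what is visible of it).
- mark_of(camera, target): "at" ([x, y, z] in m, in world coordinates, good to about 4 mm: a listed point, or the origin of a listed thing).
The state is a dict: "time_s": time; "joint_positions": joint angles; "qvel": joint speeds; "tau": joint torques, N m; "position": TCP position; "tcp_rot": TCP orientation; "force": force on the tool from outside, world axes, zero at the start; "moment": the same for the moment, N m; "opening": opening from 0.0 (shut) to 1.0 (fully open).
Only numpy, scipy, OpenCV 4.12 (cv2) and the standard library are available. Lean on these libraries where they do the work, as an engineer would, in place of code of your own. Each camera call takes 0.05 s, during which the arm holds its last target.

## Task

The brass bush in the drip tray is boxed in by the oil bottle, the can and the jar: first move all three onto the black rubber mat and let them stand there, then slip the bush over the post of the drilling jig so that it sits flat on the jig plate. Only after that put each container back in the tray, upright and centred on the disc of its own colour. Leave the yellow tin alone and do not let a container fall over.

Things in the scene. Friction and masses are not known exactly. Their poses are not given: they have to be found in the camera images.
- bottle: Green oil bottle with a white cap and paper label: 54 mm diameter, 135 mm tall, straight-sided from 5 mm up to 78 mm, then narrowing to the cap. Loose, stands upright at the start on the disc of its own colour. Origin: centre of its underside; z up along its axis, yaw has no meaning. 0.25 to 0.56 kg.
- can: Red metal can, plain cylinder: 54 mm diameter, 115 mm tall, straight-sided from 5 mm up to 95 mm. Loose, stands upright at the start on the disc of its own colour. Origin: centre of its underside; z up along its axis, yaw has no meaning. 0.25 to 0.56 kg.
- jar: Blue jar with a blue screw lid and paper label: 54 mm diameter, 105 mm tall, straight-sided from 5 mm up to 70 mm, then narrowing to the lid. Loose, stands upright at the start on the disc of its own colour. Origin: centre of its underside; z up along its axis, yaw has no meaning. 0.25 to 0.56 kg.
- bush: Brass-coloured bearing bush, a plain tube: 40 mm outside diameter, 24 mm bore, 45 mm tall, about 0.32 kg. Stands upright, loose, on the drip tray's floor in the middle of the three tall containers, too closely boxed in for a gripper until they are gone. Origin: centre of its underside; z up along its bore.
- jig: Drilling jig: grey plate 120 mm square and 16 mm thick fixed on the bench, with a bright upright steel post in its centre (12 mm diameter, standing 25 mm above the plate's top, so its tip is 41 mm above the bench). Origin: centre of the plate's underside on the bench; z up, the post's axis. The bush's bore goes over the post.
- mat: Black rubber mat, the parking area: 260 mm along its own x, 150 mm along its own y, 4 mm thick, fixed flat on the bench on the other side of the tray from the jig (which side varies). Origin: centre of its underside.
- mark_green: Place of the green bottle: green round disc, 80 mm across and 2 mm thick, fixed on the floor of a shallow square drip tray (230 mm square, rim 12 mm high, floor 4 mm above the bench). Origin: centre of its underside, which lies on the tray floor; z up. Its edge shows around the container that stands on it at the start. The three discs lie in a triangle about the bush, their centres about 68 mm from it and about 118 mm apart; which colour lies where varies.
- mark_red: Place of the red can: red round disc, 80 mm across and 2 mm thick, fixed on the floor of a shallow square drip tray (230 mm square, rim 12 mm high, floor 4 mm above the bench). Origin: centre of its underside, which lies on the tray floor; z up. Its edge shows around the container that stands on it at the start. The three discs lie in a triangle about the bush, their centres about 68 mm from it and about 118 mm apart; which colour lies where varies.
- mark_blue: Place of the blue jar: blue round disc, 80 mm across and 2 mm thick, fixed on the floor of a shallow square drip tray (230 mm square, rim 12 mm high, floor 4 mm above the bench). Origin: centre of its underside, which lies on the tray floor; z up. Its edge shows around the container that stands on it at the start. The three discs lie in a triangle about the bush, their centres about 68 mm from it and about 118 mm apart; which colour lies where varies.
- tin: Bystander: small round yellow tin with a black lid, 60 mm diameter, 35 mm tall, 0.25 kg, standing loose on the bench near a back corner of the drip tray. To be left alone. Origin: centre of its underside.

How it is judged (in metres and radians):
On the way, in this order (a step that is already met when the one before it is completed fails the run):
1. bottle, can and jar all stand upright on the mat, released (x of bottle in the frame of mat between -0.125 and 0.125 m and y of bottle in the frame of mat between -0.07 and 0.07 m and z of each of bottle, can, jar in the frame of mat below 0.01 m and angle between each of bottle, can, jar's own z axis and vertical below 0.12 rad and linear speed of each of bottle, can, jar below 0.02 m/s and contact force between the fingers and bottle below 0.2 N and x of can in the frame of mat between -0.125 and 0.125 m and y of can in the frame of mat between -0.07 and 0.07 m and contact force between the fingers and can below 0.2 N and x of jar in the frame of mat between -0.125 and 0.125 m and y of jar in the frame of mat between -0.07 and 0.07 m and contact force between the fingers and jar below 0.2 N), for 0.2 s.
2. the bush sits flat on the jig plate over the post, released, while all three containers still stand on the mat (all of step 1 and horizontal distance between bush and jig below 0.009 m and z of bush in the frame of jig below 0.02 m and angle between bush's own z axis and vertical below 0.12 rad and linear speed of bush below 0.02 m/s and contact force between the fingers and bush below 0.2 N), for 0.2 s.
At the end, for the whole second after the job is handed in: The bush stands upright on the jig plate over the post (within 9 mm of its axis, less than 4 mm above the plate), and bottle, can and jar each stand upright in the tray on the disc of their own colour, within 15 mm of its centre; all released and at rest (horizontal distance between bush and jig below 0.009 m and z of bush in the frame of jig below 0.02 m and angle between each of bush, bottle, can, jar's own z axis and vertical below 0.12 rad and linear speed of each of bush, bottle, can, jar below 0.02 m/s and contact force between the fingers and bush below 0.2 N and horizontal distance between bottle and mark_green below 0.015 m and z of bottle in the frame of mark_green below 0.006 m and contact force between the fingers and bottle below 0.2 N and horizontal distance between can and mark_red below 0.015 m and z of can in the frame of mark_red below 0.006 m and contact force between the fingers and can below 0.2 N and horizontal distance between jar and mark_blue below 0.015 m and z of jar in the frame of mark_blue below 0.006 m and contact force between the fingers and jar below 0.2 N); the robot touches nothing.
It fails at once if the bottle is tipped over (angle between bottle's own z axis and vertical above 0.7 rad).
It fails at once if the can is tipped over (angle between can's own z axis and vertical above 0.7 rad).
It fails at once if the jar is tipped over (angle between jar's own z axis and vertical above 0.7 rad).
It fails at once if the yellow tin is moved (distance of tin from where it was at the start of the episode above 0.02 m).
It also fails if it takes over 144 s, if anything falls off the work surface, if the arm or the gripper's body presses on something with over 40 N, if the wrist force passes 120 N, or if a joint passes its speed limit or range.

## Working session

There is one attempt and no reset: what is moved stays moved. The work goes in short steps, Python scripts to look and compute and a tool call to move; the robot and the scene stay as the last step left them, time stands still between calls to the robot, and variables do not carry over. Pictures are saved under pics/ and viewed, and the job is handed in when it is done.

Besides the shell and the picture viewer there is one more tool, called after "Emit:" as name(argument=value, ...), one argument or row to a line, values as JSON. send_rows: Moves the arm, as the interface text tells. Its arguments: {"type":"object","properties":{"plan":{"type":"array"}},"required":["plan"]}

```bash
ls; mkdir -p pics; python3 - <<'E'
from rig import bot, imaging, recognise, masks_of, mark_of
import cv2, numpy as np
s=bot.read_state(); print(s['time_s'],s['position'],s['tcp_rot'],s['opening'],bot.tip_extent)
for c in ['top','scene']:
    d=imaging.capture(c); cv2.imwrite(f'pics/{c}0.png',d['img']); print(c,d['pose'].round(3).tolist())
    for n in ['bottle','can','jar','bush','jig','mat','mark_green','mark_red','mark_blue','tin']:
        r=mark_of(c,n); print(c,n,[(np.round(q['at'],4).tolist(),round(q['conf'],2)) for q in r[:2]])
print(bot.read_state()['time_s'])
E
```

```text
pics
0.0 [0.25942492 0.56782513 0.23855348] [[-9.09463493e-01  4.15781903e-01 -1.25053334e-03]
 [ 4.15783616e-01  9.09461713e-01 -1.83785170e-03]
 [ 3.73166712e-04 -2.19141030e-03 -9.99997529e-01]] 0.9997742476908014 0.017
top [[-0.022, -0.995, 0.097, 0.464], [-1.0, 0.021, -0.011, 0.008], [0.009, -0.098, -0.995, 1.099], [0.0, 0.0, 0.0, 1.0]]
top bottle [([0.5501, -0.068, 0.0064], 0.83)]
top can [([0.5195, 0.039, 0.0044], 0.67)]
top jar [([0.6364, 0.0166, 0.0059], 0.88)]
top bush [([0.5706, -0.0044, -0.0011], 0.64)]
top jig [([0.4939, 0.3177, 0.0003], 0.61)]
top mat [([0.5142, -0.3328, -0.0029], 0.87)]
top mark_green [([0.5597, -0.0714, 0.0046], 0.85)]
top mark_red [([0.5158, 0.0421, 0.002], 0.83)]
top mark_blue [([0.6355, 0.0144, 0.0057], 0.82)]
top tin [([0.6681, -0.229, 0.0003], 0.8), ([0.6369, 0.0156, 0.0076], 0.21)]
scene [[0.831, 0.441, -0.34, 0.905], [0.557, -0.657, 0.509, -0.506], [0.001, -0.612, -0.791, 0.801], [0.0, 0.0, 0.0, 1.0]]
scene bottle [([0.5534, -0.0707, 0.0083], 0.71)]
scene can [([0.5187, 0.039, 0.0086], 0.91)]
scene jar [([0.6401, 0.0145, 0.0063], 0.94)]
scene bush [([0.5735, 0.0024, 0.0038], 0.94)]
scene jig [([0.488, 0.3162, -0.0029], 0.63)]
scene mat [([0.5161, -0.3313, 0.0007], 0.88)]
scene mark_green [([0.5545, -0.0737, 0.0045], 0.7), ([0.5195, 0.0382, 0.0068], 0.59)]
scene mark_red [([0.5189, 0.0397, 0.0089], 0.43)]
scene mark_blue [([0.638, 0.0147, 0.0033], 0.7)]
scene tin [([0.6709, -0.2305, -0.0009], 0.94)]
1.1
```

View pictures.

View pics/top0.png

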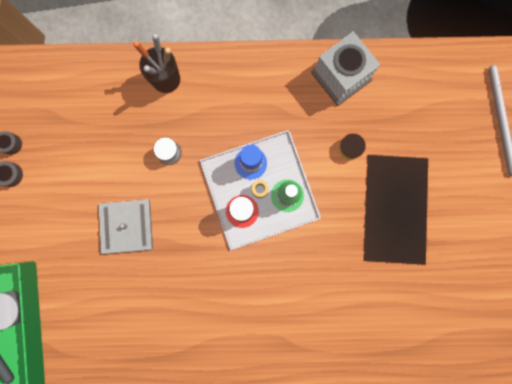

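View pics/scene0.png

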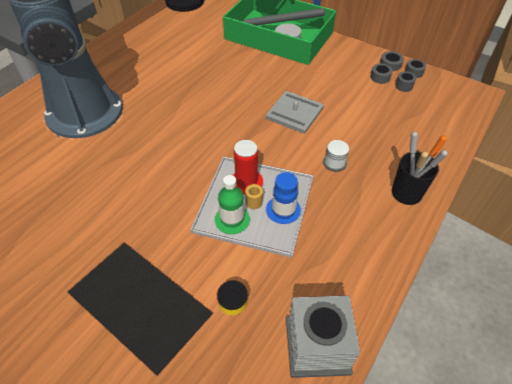

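```bash
cat > h.py <<'E'
from rig import bot, imaging, recognise, masks_of, mark_of
import cv2, numpy as np
def proj(d,p):
    p=np.atleast_2d(p); T=np.linalg.inv(d['pose']); q=p@T[:3,:3].T+T[:3,3]; u=q@d['mtx'].T
    return u[:,:2]/u[:,2:]
def unproj(d,uv,z):
    uv=np.atleast_2d(uv).astype(float); r=np.c_[uv,np.ones(len(uv))]@np.linalg.inv(d['mtx']).T@d['pose'][:3,:3].T
    o=d['pose'][:3,3]; return o+r*((z-o[2])/r[:,2])[:,None]
def circ(c,r,z,n=60):
    t=np.linspace(0,2*np.pi,n); return np.c_[c[0]+r*np.cos(t),c[1]+r*np.sin(t),np.full(n,z)]
E
python3 - <<'E'
from h import *
d=imaging.capture('top'); im=d['img']; np.savez('top0.npz',**{k:d[k] for k in('img','mtx','pose')})
a=im[120:260,190:330]; b=im[190:262,90:162]
cv2.imwrite('pics/t1.png',cv2.resize(a,(560,560),interpolation=cv2.INTER_CUBIC))
cv2.imwrite('pics/t2.png',cv2.resize(b,(576,576),interpolation=cv2.INTER_CUBIC))
d=imaging.capture('scene');np.savez('scene0.npz',**{k:d[k] for k in('img','mtx','pose')})
cv2.imwrite('pics/s1.png',cv2.resize(d['img'][130:260,185:325],(700,650)[::1],interpolation=cv2.INTER_CUBIC))
E
```

```text
(no output)
```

View pics/t1.png

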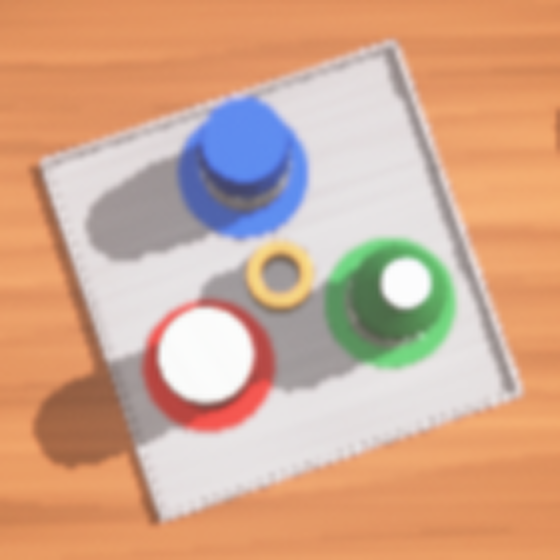

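View pics/t2.png

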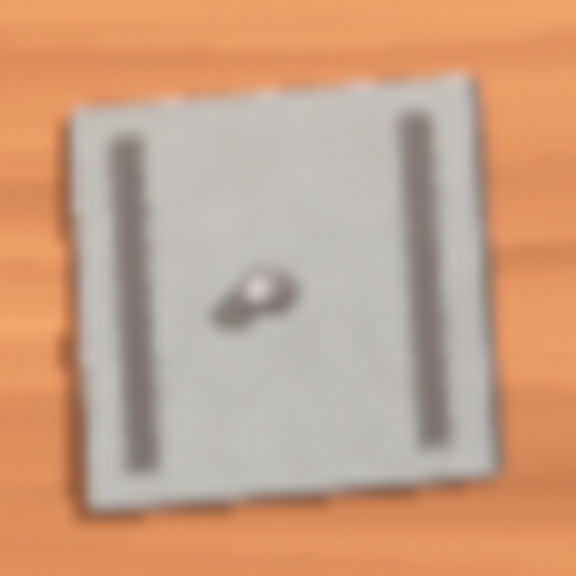

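```bash
python3 - <<'E'
from h import *
d=dict(np.load('top0.npz'))
o4=lambda p:(np.array(p)+.5)/4-.5+[190,120]
o8=lambda p:(np.array(p)+.5)/8-.5+[90,190]
G,R,B=[unproj(d,o4(p),.006)[0] for p in((391,302),(209,366),(243.5,173))]
print('G',G,'R',R,'B',B,'mean',(G+R+B)/3,[np.linalg.norm(a-b) for a,b in((G,R),(R,B),(B,G))])
tr=unproj(d,o4([(41,160),(395,43),(520,393),(160,520)]),.012);print('tray',tr.mean(0),np.linalg.norm(np.diff(tr,axis=0),axis=1))
print('bush',unproj(d,o4((280,275)),.049))
print('cantop',unproj(d,o4((206,355)),.121),'bottlecap',unproj(d,o4((407,282)),.141),'jarlid',unproj(d,o4((246,140)),.111))
j=unproj(d,o8([(72,108),(470,77),(497,472),(92,510)]),.016);print('jig',j.mean(0),np.linalg.norm(np.diff(j,axis=0),axis=1),j)
print('posttip',unproj(d,o8((259,289)),.041), 'postbase',unproj(d,o8((281,298)),.016))
m=(d['img'].max(2)<60); n,l,s,c=cv2.connectedComponentsWithStats(m.astype(np.uint8))
for i in range(1,n):
    if 4000<s[i,4]<12000:
        pts=np.argwhere(l==i)[:,::-1].astype(np.float32); r=cv2.minAreaRect(pts); q=unproj(d,cv2.boxPoints(r),.004); print('mat',q.round(3),q.mean(0))
E
```

```text
G [ 0.55737741 -0.07077519  0.006     ] R [0.52096104 0.04009065 0.006     ] B [0.63814807 0.01696688 0.006     ] mean [ 0.57216217 -0.00457255  0.006     ] [np.float64(0.1166935542992074), np.float64(0.1194466821361311), np.float64(0.11925842091609534)]
tray [ 0.57334819 -0.00332816  0.012     ] [0.22701034 0.22588914 0.22815819]
bush [[ 0.57085353 -0.00344604  0.049     ]]
cantop [[0.5209866  0.03822816 0.121     ]] bottlecap [[ 0.55638066 -0.06983936  0.141     ]] jarlid [[0.63983116 0.01436462 0.111     ]]
jig [0.49125082 0.31827389 0.016     ] [0.11866808 0.11767108 0.11958757] [[0.54698202 0.38142198 0.016     ]
 [0.55376425 0.26294788 0.016     ]
 [0.43638115 0.25472049 0.016     ]
 [0.42787588 0.37400522 0.016     ]]
posttip [[0.49126622 0.31802396 0.041     ]] postbase [[0.48909242 0.31881478 0.016     ]]
```

Emit:
send_rows(
  plan=[
    [[0.25, -0.5, 0, 0, -1], [0.48, -0.97, 0, 0, -1], [0.48, -0.97, 0, 0, -1], [0.48, -0.97, 0, 0, -1], [0.48, -0.97, 0, 0, -1], [0.48, -0.97, 0, 0, -1], [0.48, -0.97, 0, 0, -1], [0.48, -0.97, 0, 0, -1], [0.48, -0.97, 0, 0, -1], [0.48, -0.97, 0, 0, -1], [0.48, -0.97, 0, 0, -1], [0.48, -0.97, 0, 0, -1], [0.48, -0.97, 0, 0, -1], [0.48, -0.97, 0, 0, -1], [0.48, -0.97, 0, 0, -1], [0.48, -0.97, 0, 0, -1], [0.48, -0.97, 0, 0, -1], [0.48, -0.97, 0, 0, -1], [0.31, -0.64, 0, 0, -1], [0, 0, 0, 0, -1]],
  ],
)

```text
time_s: 3.2
position: [0.5225, 0.0361, 0.2397]
tcp_rot: [[-0.908, 0.419, 0.002], [0.419, 0.908, -0.001], [-0.002, -0.001, -1.0]]
force: [0.2, -0.3, -0.4]
opening: 0.995
```

```bash
python3 - <<'E'
from h import *
s=bot.read_state(); print(s['position'],s['joint_positions'],np.abs(s['qvel']).max())
d=imaging.capture('wrist'); cv2.imwrite('pics/w0.png',d['img']); print(d['T_tool_cam'].round(4).tolist())
print(bot.read_state()['position'])
E
```

```text
[0.52254182 0.03614108 0.23972796] [-8.24308312e+00  2.24048768e+01  9.65812847e+01 -7.13312557e-02
  6.09137005e+01 -7.34183580e+01] 2.7702863538769487
[[0.0004, -0.962, -0.2729, 0.0751], [1.0, 0.0005, -0.0002, 0.0009], [0.0004, -0.2729, 0.962, -0.1456], [0.0, 0.0, 0.0, 1.0]]
[0.52131101 0.03775426 0.23951833]
```

View pics/w0.png

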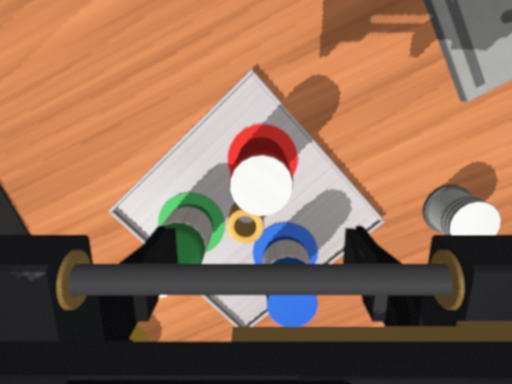

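Emit:
send_rows(
  plan=[
    [[0, 0.03, -0.5, 0, -1], [0, 0, -0.9, 0, -1], [0, 0, -0.9, 0, -1], [0, 0, -0.9, 0, -1], [0, 0, -0.8, 0, -1], [0, 0, -0.6, 0, -1], [0, 0, -0.5, 0, -1], [0, 0, -0.3, 0, -1], [0, 0, -0.1, 0, -1], [0, 0, 0, 0, -1], [0, 0, 0, 0, -1]],
  ],
)

```text
time_s: 4.35
position: [0.5218, 0.0405, 0.0752]
tcp_rot: [[-0.91, 0.416, 0.001], [0.416, 0.91, -0.0], [-0.001, 0.0, -1.0]]
force: [-0.1, -0.7, 0.5]
opening: 1.0
```

Emit:
send_rows(
  plan=[
    [[0, 0, 0, 0, 1], [0, 0, 0, 0, 1], [0, 0, 0, 0, 1], [0, 0, 0, 0, 1], [0, 0, 0, 0, 1], [0, 0, 0, 0, 1], [0, 0, 0, 0, 1], [0, 0, 0, 0, 1]],
  ],
)

```text
time_s: 5.15
position: [0.5212, 0.04, 0.0746]
tcp_rot: [[-0.91, 0.416, -0.001], [0.416, 0.91, -0.001], [0.0, -0.001, -1.0]]
force: [-1.4, -4.0, 2.8]
opening: 0.611
```

Emit:
send_rows(
  plan=[
    [[0, 0, 0.1, 0, 1], [0, 0, 0.3, 0, 1], [0, 0, 0.5, 0, 1], [0, 0, 0.6, 0, 1], [0, 0, 0.7, 0, 1], [0, 0, 0.7, 0, 1], [0, 0, 0.7, 0, 1], [0, 0, 0.7, 0, 1], [0, 0, 0.6, 0, 1], [0, 0, 0.5, 0, 1], [0, 0, 0.3, 0, 1], [0, 0, 0, 0, 1], [0, 0, 0, 0, 1]],
  ],
)

```text
time_s: 6.45
position: [0.5209, 0.0406, 0.2451]
tcp_rot: [[-0.909, 0.416, -0.001], [0.416, 0.909, 0.0], [0.001, -0.0, -1.0]]
force: [0.2, -1.6, -4.4]
opening: 0.612
```

Emit:
send_rows(
  plan=[
    [[-0.08, -0.3, 0, 0.1, 1], [-0.15, -0.6, 0, 0.2, 1], [-0.2, -0.8, 0, 0.3, 1], [-0.2, -0.8, 0, 0.3, 1], [-0.2, -0.8, 0, 0.3, 1], [-0.2, -0.8, 0, 0.3, 1], [-0.2, -0.8, 0, 0.3, 1], [-0.2, -0.8, 0, 0.3, 1], [-0.2, -0.8, 0, 0.3, 1], [-0.2, -0.8, 0, 0.3, 1], [-0.2, -0.8, 0, 0.3, 1], [-0.2, -0.8, 0, 0.3, 1], [-0.2, -0.8, 0, 0.3, 1], [-0.2, -0.8, 0, 0.3, 1], [-0.2, -0.8, 0, 0.3, 1], [-0.1, -0.6, 0, 0.3, 1], [-0.1, -0.4, 0, 0.09, 1], [0, -0.12, 0, 0, 1], [0, 0, 0, 0, 1], [0, 0, 0, 0, 1]],
  ],
)

```text
time_s: 8.45
position: [0.4304, -0.3311, 0.2452]
tcp_rot: [[-1.0, -0.03, -0.001], [-0.03, 1.0, 0.001], [0.001, 0.001, -1.0]]
force: [-0.6, -0.7, -3.1]
opening: 0.615
```

Emit:
send_rows(
  plan=[
    [[0, 0, -0.3, 0, 1], [0, 0, -0.6, 0, 1], [0, 0, -0.8, 0, 1], [0, 0, -0.8, 0, 1], [0, 0, -0.8, 0, 1], [0, 0, -0.8, 0, 1], [0, 0, -0.6, 0, 1], [0, 0, -0.4, 0, 1], [0, 0, -0.3, 0, 1], [0, 0, -0.2, 0, 1], [0, 0, -0.1, 0, 1], [0, 0, -0.03, 0, 1], [0, 0, 0, 0, 1], [0, 0, 0, 0, 1], [0, 0, 0, 0, 1]],
  ],
)

```text
time_s: 9.95
position: [0.4307, -0.3324, 0.0741]
tcp_rot: [[-1.0, -0.03, 0.001], [-0.03, 1.0, -0.001], [-0.001, -0.001, -1.0]]
force: [-0.6, -0.3, -3.0]
opening: 0.611
```

Emit:
send_rows(
  plan=[
    [[0, 0, -0.04, 0, 1], [0, 0, 0, 0, 1], [0, 0, 0, 0, 0], [0, 0, 0, 0, -0.5], [0, 0, 0, 0, -1], [0, 0, 0, 0, -1], [0, 0, 0, 0, -1], [0, 0, 0, 0, -1], [0, 0, 0.3, 0, -1], [0, 0, 0.6, 0, -1], [0, 0, 0.9, 0, -1], [0, 0, 0.9, 0, -1], [0, 0, 0.9, 0, -1], [0, 0, 0.9, 0, -1], [0, 0, 0.9, 0, -1], [0, 0, 0.2, 0, -1]],
  ],
)

```text
time_s: 11.55
position: [0.4318, -0.3335, 0.2442]
tcp_rot: [[-1.0, -0.03, 0.005], [-0.03, 1.0, -0.006], [-0.005, -0.006, -1.0]]
force: [0.1, -1.0, -0.2]
opening: 1.003
```

Emit:
send_rows(
  plan=[
    [[0.4, 0.5, 0, 0, -1], [0.45, 0.8, 0, 0, -1], [0.45, 0.8, 0, 0, -1], [0.45, 0.8, 0, 0, -1], [0.45, 0.8, 0, 0, -1], [0.45, 0.8, 0, 0, -1], [0.45, 0.8, 0, 0, -1], [0.45, 0.8, 0, 0, -1], [0.45, 0.8, 0, 0, -1], [0.45, 0.8, 0, 0, -1], [0.45, 0.8, 0, 0, -1], [0.45, 0.8, 0, 0, -1], [0.45, 0.8, 0, 0, -1], [0.45, 0.8, 0, 0, -1], [0.4, 0.5, 0, 0, -1], [0.25, 0.22, 0, 0, -1], [0, 0, 0, 0, -1], [0, 0, 0, 0, -1], [0, 0, 0, 0, -1]],
  ],
)

```text
time_s: 13.45
position: [0.6368, 0.0155, 0.2402]
tcp_rot: [[-1.0, -0.029, -0.001], [-0.029, 1.0, -0.0], [0.001, -0.0, -1.0]]
force: [0.6, 0.1, -0.1]
opening: 0.999
```

```bash
python3 - <<'E'
from h import *
print(bot.read_state()['position'])
d=imaging.capture('scene'); cv2.imwrite('pics/s2.png',d['img'])
for n in ['bottle','can','jar','bush']:
    print(n,[(np.round(q['at'],4).tolist(),round(q['conf'],2)) for q in mark_of('scene',n)[:2]])
E
```

```text
[0.63680958 0.01546854 0.24019751]
bottle [([0.5529, -0.0688, 0.0056], 0.85), ([0.5159, -0.3329, 0.001], 0.57)]
can [([0.4303, -0.3296, 0.0047], 0.91)]
jar [([0.5148, -0.3327, -0.0004], 0.55), ([0.5722, 0.0009, 0.0066], 0.5)]
bush [([0.5729, -0.001, 0.0059], 0.71)]
```

View pics/s2.png

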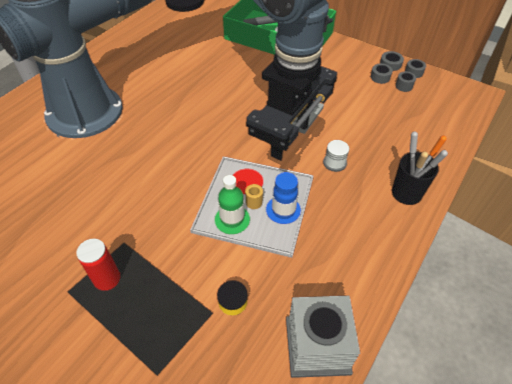

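Emit:
send_rows(
  plan=[
    [[0.03, 0, -0.5, 0, -1], [0, 0, -0.9, 0, -1], [0, 0, -0.9, 0, -1], [0, 0, -0.9, 0, -1], [0, 0, -0.8, 0, -1], [0, 0, -0.7, 0, -1], [0, 0, -0.5, 0, -1], [0, 0, -0.4, 0, -1], [0, 0, -0.2, 0, -1], [0, 0, -0.04, 0, -1], [0, 0, 0, 0, -1], [0, 0, 0, 0, 0], [0, 0, 0, 0, 1], [0, 0, 0, 0, 1], [0, 0, 0, 0, 1], [0, 0, 0, 0, 1], [0, 0, 0, 0, 1], [0, 0, 0, 0, 1], [0, 0, 0, 0, 1]],
  ],
)

```text
time_s: 15.6
position: [0.6387, 0.016, 0.0655]
tcp_rot: [[-1.0, -0.03, 0.0], [-0.03, 1.0, -0.001], [-0.0, -0.001, -1.0]]
force: [-1.0, -2.8, 2.5]
opening: 0.611
```

Emit:
send_rows(
  plan=[
    [[0, 0, 0.1, 0, 1], [0, 0, 0.3, 0, 1], [0, 0, 0.5, 0, 1], [0, 0, 0.6, 0, 1], [0, 0, 0.7, 0, 1], [0, 0, 0.7, 0, 1], [0, 0, 0.7, 0, 1], [0, 0, 0.7, 0, 1], [0, 0, 0.6, 0, 1], [0, 0, 0.5, 0, 1], [0, 0, 0.3, 0, 1], [0, 0, 0, 0, 1], [0, 0, 0, 0, 1]],
  ],
)

```text
time_s: 16.9
position: [0.6378, 0.0166, 0.236]
tcp_rot: [[-1.0, -0.03, -0.001], [-0.03, 1.0, 0.0], [0.001, 0.0, -1.0]]
force: [-0.0, 0.2, -4.7]
opening: 0.614
```

Emit:
send_rows(
  plan=[
    [[-0.03, -0.3, 0, 0, 1], [-0.08, -0.6, 0, 0, 1], [-0.09, -0.8, 0, 0, 1], [-0.09, -0.8, 0, 0, 1], [-0.09, -0.8, 0, 0, 1], [-0.09, -0.8, 0, 0, 1], [-0.09, -0.8, 0, 0, 1], [-0.09, -0.8, 0, 0, 1], [-0.09, -0.8, 0, 0, 1], [-0.09, -0.8, 0, 0, 1], [-0.09, -0.8, 0, 0, 1], [-0.09, -0.8, 0, 0, 1], [-0.09, -0.8, 0, 0, 1], [-0.09, -0.8, 0, 0, 1], [-0.05, -0.6, 0, 0, 1], [-0.02, -0.4, 0, 0, 1], [0, -0.12, 0, 0, 1], [0, 0, 0, 0, 1], [0, 0, 0, 0, 1]],
  ],
)

```text
time_s: 18.8
position: [0.6006, -0.3311, 0.236]
tcp_rot: [[-1.0, -0.031, -0.001], [-0.031, 1.0, 0.001], [0.001, 0.001, -1.0]]
force: [-0.5, -0.7, -5.4]
opening: 0.615
```

Emit:
send_rows(
  plan=[
    [[0, 0, -0.3, 0, 1], [0, 0, -0.6, 0, 1], [0, 0, -0.8, 0, 1], [0, 0, -0.8, 0, 1], [0, 0, -0.8, 0, 1], [0, 0, -0.8, 0, 1], [0, 0, -0.6, 0, 1], [0, 0, -0.4, 0, 1], [0, 0, -0.3, 0, 1], [0, 0, -0.2, 0, 1], [0, 0, -0.1, 0, 1], [0, 0, -0.04, 0, 1], [0, 0, 0, 0, 1], [0, 0, 0, 0, 1], [0, 0, 0, 0, 1]],
  ],
)

```text
time_s: 20.3
position: [0.6009, -0.3324, 0.0647]
tcp_rot: [[-1.0, -0.03, 0.001], [-0.03, 1.0, -0.001], [-0.001, -0.001, -1.0]]
force: [0.0, 0.3, -5.2]
opening: 0.608
```

Emit:
send_rows(
  plan=[
    [[0, 0, -0.04, 0, 1], [0, 0, 0, 0, 1], [0, 0, 0, 0, 0], [0, 0, 0, 0, -0.5], [0, 0, 0, 0, -1], [0, 0, 0, 0, -1], [0, 0, 0, 0, -1], [0, 0, 0, 0, -1], [0, 0, 0.3, 0, -1], [0, 0, 0.6, 0, -1], [0, 0, 0.9, 0, -1], [0, 0, 0.9, 0, -1], [0, 0, 0.9, 0, -1], [0, 0, 0.9, 0, -1], [0, 0, 0.9, 0, -1], [0, 0, 0.5, 0, -1]],
  ],
)

```text
time_s: 21.9
position: [0.6015, -0.3328, 0.2434]
tcp_rot: [[-1.0, -0.03, 0.004], [-0.03, 1.0, -0.003], [-0.004, -0.003, -1.0]]
force: [0.8, 0.3, -0.1]
opening: 0.999
```

Emit:
send_rows(
  plan=[
    [[-0.1, 0.5, 0, 0, -1], [-0.15, 0.8, 0, 0, -1], [-0.15, 0.8, 0, 0, -1], [-0.15, 0.8, 0, 0, -1], [-0.15, 0.8, 0, 0, -1], [-0.15, 0.8, 0, 0, -1], [-0.15, 0.8, 0, 0, -1], [-0.15, 0.8, 0, 0, -1], [-0.15, 0.8, 0, 0, -1], [-0.1, 0.8, 0, 0, -1], [-0.07, 0.8, 0, 0, -1], [0, 0.23, 0, 0, -1], [0, 0, 0, 0, -1], [0, 0, 0, 0, -1], [0, 0, 0, 0, -1]],
  ],
)

```text
time_s: 23.4
position: [0.5567, -0.0713, 0.2396]
tcp_rot: [[-1.0, -0.029, -0.0], [-0.029, 1.0, -0.0], [0.0, -0.0, -1.0]]
force: [0.5, -0.5, -0.4]
opening: 0.998
```

Emit:
send_rows(
  plan=[
    [[0, 0, -0.5, 0, -1], [0, 0, -0.8, 0, -1], [0, 0, -0.8, 0, -1], [0, 0, -0.8, 0, -1], [0, 0, -0.7, 0, -1], [0, 0, -0.5, 0, -1], [0, 0, -0.4, 0, -1], [0, 0, -0.2, 0, -1], [0, 0, -0.15, 0, -1], [0, 0, -0.07, 0, -1], [0, 0, 0, 0, -1], [0, 0, 0, 0, -1]],
  ],
)

```text
time_s: 24.6
position: [0.5569, -0.0704, 0.0928]
tcp_rot: [[-1.0, -0.03, 0.001], [-0.03, 1.0, -0.0], [-0.001, -0.0, -1.0]]
force: [-0.1, -0.3, -0.8]
opening: 1.001
```

Lower 1 mm, close gently and check.

Emit:
send_rows(
  plan=[
    [[0, 0, -0.03, 0, -1], [0, 0, 0, 0, 0], [0, 0, 0, 0, 1], [0, 0, 0, 0, 1], [0, 0, 0, 0, 1], [0, 0, 0, 0, 1], [0, 0, 0, 0, 1], [0, 0, 0, 0, 1], [0, 0, 0, 0, 1], [0, 0, 0.1, 0, 1], [0, 0, 0.2, 0, 1], [0, 0, 0.3, 0, 1], [0, 0, 0, 0, 1], [0, 0, 0, 0, 1]],
  ],
)

```text
time_s: 26.0
position: [0.5568, -0.0705, 0.1098]
tcp_rot: [[-1.0, -0.03, 0.001], [-0.03, 1.0, -0.0], [-0.001, -0.0, -1.0]]
force: [-0.9, -0.0, -3.5]
opening: 0.605
```

Emit:
send_rows(
  plan=[
    [[0, 0, 0.2, 0, 1], [0, 0, 0.4, 0, 1], [0, 0, 0.6, 0, 1], [0, 0, 0.7, 0, 1], [0, 0, 0.7, 0, 1], [0, 0, 0.7, 0, 1], [0, 0, 0.6, 0, 1], [0, 0, 0.5, 0, 1], [0, 0, 0.3, 0, 1], [0, 0, 0, 0, 1], [0, 0, 0, 0, 1]],
  ],
)

```text
time_s: 27.1
position: [0.5561, -0.0701, 0.2502]
tcp_rot: [[-1.0, -0.03, -0.001], [-0.03, 1.0, 0.0], [0.001, 0.0, -1.0]]
force: [-1.0, -0.1, -4.1]
opening: 0.606
```

```bash
python3 - <<'E'
from h import *
print(bot.read_state()['position'])
d=imaging.capture('scene'); cv2.imwrite('pics/s3.png',d['img'])
for n in ['bottle','can','jar','bush']:
    print(n,[(np.round(q['at'],4).tolist(),round(q['conf'],2)) for q in mark_of('scene',n)[:2]])
E
```

```text
[ 0.55605695 -0.07012359  0.25015862]
bottle [([0.5546, -0.0697, 0.1631], 0.87)]
can []
jar [([0.6025, -0.3351, 0.0035], 0.73), ([0.6692, -0.2274, -0.0004], 0.64)]
bush [([0.5742, 0.001, 0.0036], 0.87)]
```

View pics/s3.png

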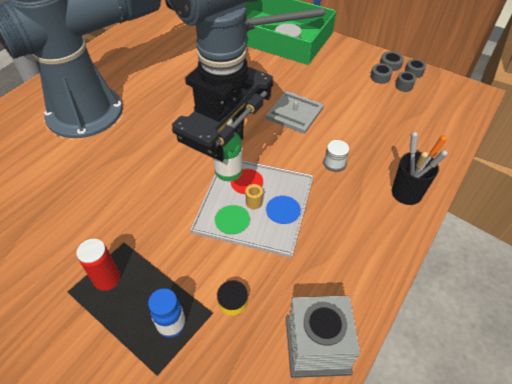

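Emit:
send_rows(
  plan=[
    [[-0.03, -0.3, 0, 0, 1], [-0.08, -0.5, 0, 0, 1], [-0.13, -0.7, 0, 0, 1], [-0.13, -0.7, 0, 0, 1], [-0.13, -0.7, 0, 0, 1], [-0.13, -0.7, 0, 0, 1], [-0.13, -0.7, 0, 0, 1], [-0.13, -0.7, 0, 0, 1], [-0.13, -0.7, 0, 0, 1], [-0.13, -0.7, 0, 0, 1], [-0.13, -0.7, 0, 0, 1], [-0.09, -0.7, 0, 0, 1], [0, -0.5, 0, 0, 1], [0, -0.3, 0, 0, 1], [0, -0.13, 0, 0, 1], [0, 0, 0, 0, 1], [0, 0, 0, 0, 1], [0, 0, 0, 0, 1]],
  ],
)

```text
time_s: 29.15
position: [0.5155, -0.3312, 0.2503]
tcp_rot: [[-1.0, -0.031, -0.0], [-0.031, 1.0, 0.001], [0.0, 0.001, -1.0]]
force: [0.0, 0.1, -5.1]
opening: 0.61
```

Emit:
send_rows(
  plan=[
    [[0, 0, -0.3, 0, 1], [0, 0, -0.6, 0, 1], [0, 0, -0.7, 0, 1], [0, 0, -0.7, 0, 1], [0, 0, -0.7, 0, 1], [0, 0, -0.7, 0, 1], [0, 0, -0.6, 0, 1], [0, 0, -0.4, 0, 1], [0, 0, -0.3, 0, 1], [0, 0, -0.2, 0, 1], [0, 0, -0.1, 0, 1], [0, 0, -0.04, 0, 1], [0, 0, 0, 0, 1], [0, 0, 0, 0, 1], [0, 0, 0, 0, 1]],
  ],
)

```text
time_s: 30.65
position: [0.5157, -0.3324, 0.0907]
tcp_rot: [[-1.0, -0.03, 0.001], [-0.03, 1.0, -0.001], [-0.001, -0.001, -1.0]]
force: [0.2, -0.2, -3.2]
opening: 0.607
```

Emit:
send_rows(
  plan=[
    [[0, 0, -0.03, 0, 1], [0, 0, 0, 0, 1], [0, 0, 0, 0, 0], [0, 0, 0, 0, -0.5], [0, 0, 0, 0, -1], [0, 0, 0, 0, -1], [0, 0, 0, 0, -1], [0, 0, 0, 0, -1], [0, 0, 0.3, 0, -1], [0, 0, 0.6, 0, -1], [0, 0, 0.9, 0, -1], [0, 0, 0.9, 0, -1], [0, 0, 0.9, 0, -1], [0, 0, 0.9, 0, -1], [0, 0, 0.4, 0, -1]],
  ],
)

```text
time_s: 32.15
position: [0.5165, -0.3331, 0.2398]
tcp_rot: [[-1.0, -0.03, 0.004], [-0.03, 1.0, -0.004], [-0.004, -0.004, -1.0]]
force: [-0.3, 0.3, 0.1]
opening: 0.998
```

Emit:
send_rows(
  plan=[
    [[0.1, 0.5, 0, 0, -1], [0.15, 0.8, 0, 0, -1], [0.15, 0.8, 0, 0, -1], [0.15, 0.8, 0, 0, -1], [0.15, 0.8, 0, 0, -1], [0.15, 0.8, 0, 0, -1], [0.15, 0.8, 0, 0, -1], [0.15, 0.8, 0, 0, -1], [0.15, 0.8, 0, 0, -1], [0.15, 0.8, 0, 0, -1], [0.15, 0.8, 0, 0, -1], [0.15, 0.8, 0, 0, -1], [0.12, 0.8, 0, 0, -1], [0, 0.6, 0, 0, -1], [0, 0.27, 0, 0, -1], [0, 0, 0, 0, -1], [0, 0, 0, 0, -1], [0, 0, 0, 0, -1]],
  ],
)

```text
time_s: 33.95
position: [0.5714, -0.0038, 0.236]
tcp_rot: [[-1.0, -0.029, -0.0], [-0.029, 1.0, -0.0], [0.0, -0.0, -1.0]]
force: [0.3, 0.5, -0.3]
opening: 1.0
```

```bash
python3 - <<'E'
from h import *
s=bot.read_state(); T=np.eye(4);T[:3,:3]=s['tcp_rot'];T[:3,3]=s['position']; print(s['position'])
d=imaging.capture('wrist'); d['pose']=T@d['T_tool_cam']; cv2.imwrite('pics/w1.png',d['img'])
np.savez('w1.npz',**{k:d[k] for k in('img','mtx','pose')})
print('expected bush px',proj(d,[[.572,-.004,.049],[.572,-.004,.004]]))
for n in ['bush']: print([(np.round(q['at'],4).tolist(),round(q['conf'],2)) for q in mark_of('wrist',n)[:2]])
d=imaging.capture('scene'); cv2.imwrite('pics/s4.png',d['img'])
for n in ['bottle','can','jar','bush','mat']:
    print(n,[(np.round(q['at'],4).tolist(),round(q['conf'],2)) for q in mark_of('scene',n)[:2]])
E
```

```text
[ 0.57140503 -0.00383518  0.23596798]
expected bush px [[258.94356638 173.97376457]
 [259.08509465 165.20002427]]
[([0.5671, -0.0021, 0.0071], 0.61), ([0.5526, -0.0717, 0.0032], 0.28)]
bottle [([0.5103, -0.3315, 0.0054], 0.89)]
can [([0.4311, -0.3323, 0.0045], 0.81)]
jar [([0.6054, -0.3362, 0.0026], 0.82), ([0.4849, 0.3193, -0.0], 0.37)]
bush [([0.5732, -0.0011, 0.0058], 0.71)]
mat [([0.5165, -0.332, -0.002], 0.9)]
```

View pics/w1.png

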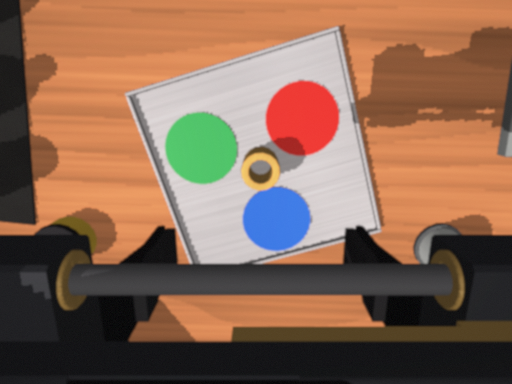

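View pics/s4.png

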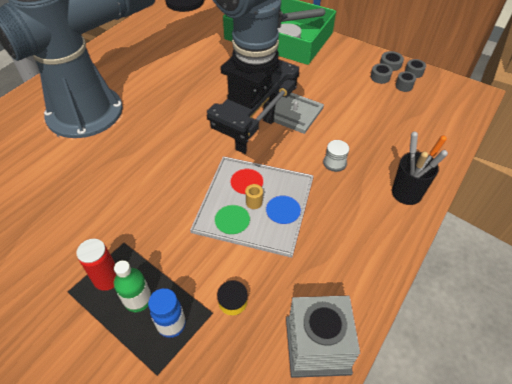

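```bash
python3 - <<'E'
from h import *
d=dict(np.load('w1.npz'))
hsv=cv2.cvtColor(d['img'],cv2.COLOR_BGR2HSV)
reg=np.zeros((384,512),bool); reg[60:255,150:350]=1
for n,lo,hi in(('G',50,75),('B',105,125),('R',172,180)):
    m=reg&(hsv[...,0]>=lo)&(hsv[...,0]<=hi)&(hsv[...,1]>130)
    if n=='R': m|=reg&(hsv[...,0]<=4)&(hsv[...,1]>150)
    k,l,s,c=cv2.connectedComponentsWithStats(m.astype(np.uint8)); i=1+s[1:,4].argmax()
    x,y,w,h=s[i,:4]; e=(x+w/2-.5,y+h/2-.5); print(n,s[i],e,unproj(d,e,.006)[0])
print('bush top',unproj(d,[(261,171)],.049))
m=reg&(hsv[...,0]>=12)&(hsv[...,0]<=28)&(hsv[...,1]>110)
k,l,s,c=cv2.connectedComponentsWithStats(m.astype(np.uint8)); 
for i in range(1,k):
    if s[i,4]>100: print(s[i])
a=d['img'][130:210,220:300]; cv2.imwrite('pics/w1c.png',cv2.resize(a,(640,640),interpolation=cv2.INTER_CUBIC))
E
```

```text
G [ 167  114   69   69 3758] (np.float64(201.0), np.float64(148.0)) [ 0.55410466 -0.06910346  0.006     ]
B [ 243  188   67   62 3235] (np.float64(276.0), np.float64(218.5)) [0.6348144  0.01776881 0.006     ]
R [ 267   81   71   74 4135] (np.float64(302.0), np.float64(117.5)) [0.5176449  0.04099492 0.006     ]
bush top [[ 0.56888678 -0.00202711  0.049     ]]
[150  60  71  10 354]
[150  68  38  15 255]
[242 148  38  42 992]
[150 186  20  34 463]
```

View pics/w1c.png

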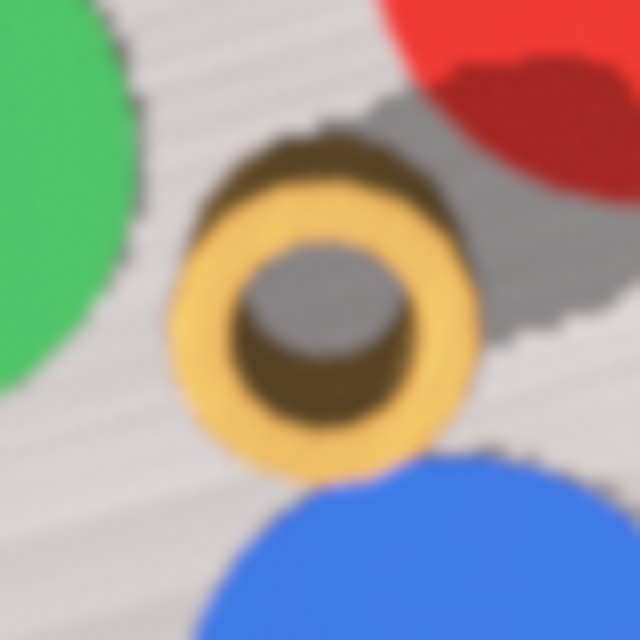

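Emit:
send_rows(
  plan=[
    [[-0.03, 0.03, -0.5, 0, -1], [0, 0, -0.9, 0, -1], [0, 0, -0.9, 0, -1], [0, 0, -0.9, 0, -1], [0, 0, -0.9, 0, -1], [0, 0, -0.8, 0, -1], [0, 0, -0.7, 0, -1], [0, 0, -0.5, 0, -1], [0, 0, -0.4, 0, -1], [0, 0, -0.2, 0, -1], [0, 0, -0.1, 0, -1], [0, 0, 0, 0, -1], [0, 0, 0, 0, 0], [0, 0, 0, 0, 1], [0, 0, 0, 0, 1], [0, 0, 0, 0, 1], [0, 0, 0, 0, 1], [0, 0, 0, 0, 1], [0, 0, 0, 0, 1], [0, 0, 0, 0, 1]],
  ],
)

```text
time_s: 36.35
position: [0.5708, -0.0024, 0.0323]
tcp_rot: [[-1.0, -0.03, 0.0], [-0.03, 1.0, -0.0], [-0.0, -0.0, -1.0]]
force: [0.2, -1.1, 0.3]
opening: 0.446
```

Emit:
send_rows(
  plan=[
    [[0, 0, 0.1, 0, 1], [0, 0, 0.3, 0, 1], [0, 0, 0.6, 0, 1], [0, 0, 0.7, 0, 1], [0, 0, 0.7, 0, 1], [0, 0, 0.7, 0, 1], [0, 0, 0.6, 0, 1], [0, 0, 0.3, 0, 1], [0, 0, 0, 0, 1], [0, 0, 0, 0, 1]],
  ],
)

```text
time_s: 37.35
position: [0.57, -0.0021, 0.1518]
tcp_rot: [[-1.0, -0.03, -0.001], [-0.03, 1.0, 0.0], [0.001, 0.0, -1.0]]
force: [-0.3, 0.2, -3.4]
opening: 0.448
```

Emit:
send_rows(
  plan=[
    [[-0.08, 0.3, 0, 0, 1], [-0.16, 0.6, 0, 0, 1], [-0.2, 0.8, 0, 0, 1], [-0.2, 0.8, 0, 0, 1], [-0.2, 0.8, 0, 0, 1], [-0.2, 0.8, 0, 0, 1], [-0.2, 0.8, 0, 0, 1], [-0.2, 0.8, 0, 0, 1], [-0.2, 0.8, 0, 0, 1], [-0.2, 0.8, 0, 0, 1], [-0.2, 0.8, 0, 0, 1], [-0.2, 0.8, 0, 0, 1], [-0.2, 0.8, 0, 0, 1], [-0.2, 0.6, 0, 0, 1], [-0.02, 0.3, 0, 0, 1], [0, 0.08, 0, 0, 1], [0, 0, 0, 0, 1], [0, 0, 0, 0, 1], [0, 0, 0, 0, 1]],
  ],
)

```text
time_s: 39.25
position: [0.4911, 0.3173, 0.1521]
tcp_rot: [[-1.0, -0.029, -0.0], [-0.029, 1.0, -0.0], [0.0, -0.0, -1.0]]
force: [0.1, -0.3, -2.2]
opening: 0.443
```

```bash
python3 - <<'E'
from h import *
s=bot.read_state(); T=np.eye(4);T[:3,:3]=s['tcp_rot'];T[:3,3]=s['position']; print(s['position'],s['opening'],s['force'])
d=imaging.capture('wrist'); d['pose']=T@d['T_tool_cam']; cv2.imwrite('pics/w2.png',d['img'])
np.savez('w2.npz',**{k:d[k] for k in('img','mtx','pose')})
z=s['position'][2]-.0283
print('expected',proj(d,[[.491,.318,.041],[.491,.318,.016],[*s['position'][:2],z+.045]]))
d=imaging.capture('scene'); cv2.imwrite('pics/s5.png',cv2.resize(d['img'][40:160,220:380],(800,600),interpolation=cv2.INTER_CUBIC))
d=imaging.capture('top'); cv2.imwrite('pics/t5.png',cv2.resize(d['img'][180:270,80:180],(700,630),interpolation=cv2.INTER_CUBIC))
E
```

```text
[0.49111267 0.31730901 0.15214308] 0.4431147003414093 [ 0.13341634 -0.26366454 -2.24179164]
expected [[259.73359012 194.33039233]
 [259.77659724 186.22655468]
 [257.66185197 278.16637175]]
```

View pics/w2.png

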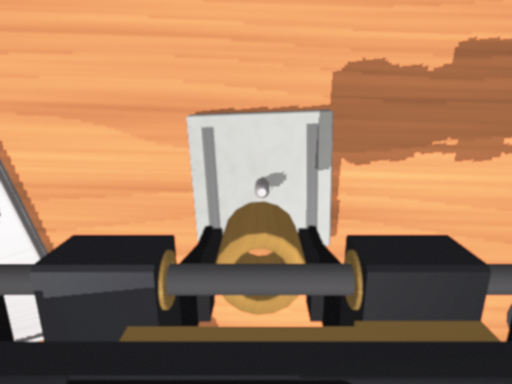

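View pics/s5.png

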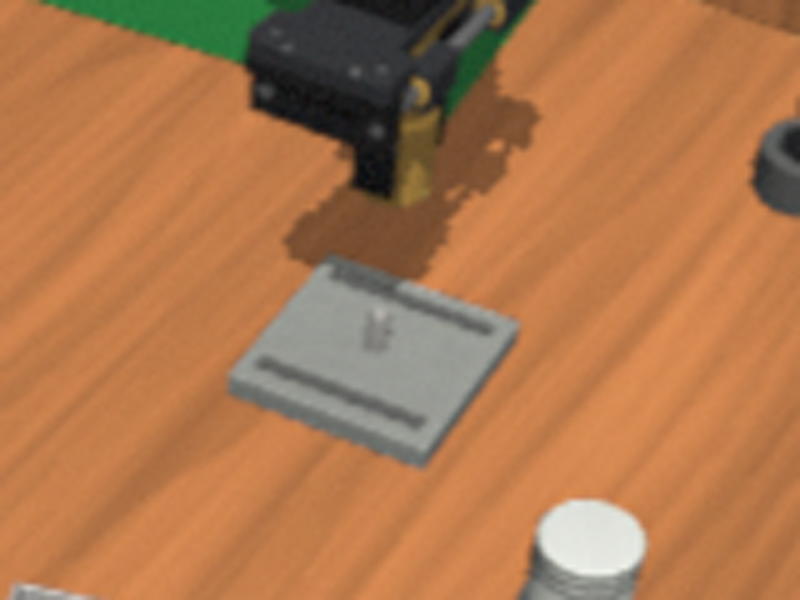

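Emit:
send_rows(
  plan=[
    [[0, 0.03, -0.2, 0, 1], [0, 0, -0.5, 0, 1], [0, 0, -0.6, 0, 1], [0, 0, -0.6, 0, 1], [0, 0, -0.4, 0, 1], [0, 0, -0.2, 0, 1], [0, 0, -0.1, 0, 1], [0, 0, 0, 0, 1], [0, 0, 0, 0, 1]],
  ],
)

```text
time_s: 40.3
position: [0.4913, 0.3193, 0.0749]
tcp_rot: [[-1.0, -0.03, 0.001], [-0.03, 1.0, 0.001], [-0.001, 0.0, -1.0]]
force: [0.6, 0.1, -3.3]
opening: 0.443
```

```bash
python3 - <<'E'
from h import *
s=bot.read_state(); print(s['position'],s['opening'],s['force'])
d=imaging.capture('wrist'); cv2.imwrite('pics/w3.png',cv2.resize(d['img'][180:340,160:360],(800,640),interpolation=cv2.INTER_CUBIC))
d=imaging.capture('scene'); cv2.imwrite('pics/s6.png',cv2.resize(d['img'][60:150,240:360],(800,600),interpolation=cv2.INTER_CUBIC))
E
```

```text
[0.49134064 0.31933886 0.07486414] 0.44342176975204795 [ 0.61404238  0.10658297 -3.32057752]
```

View pics/w3.png

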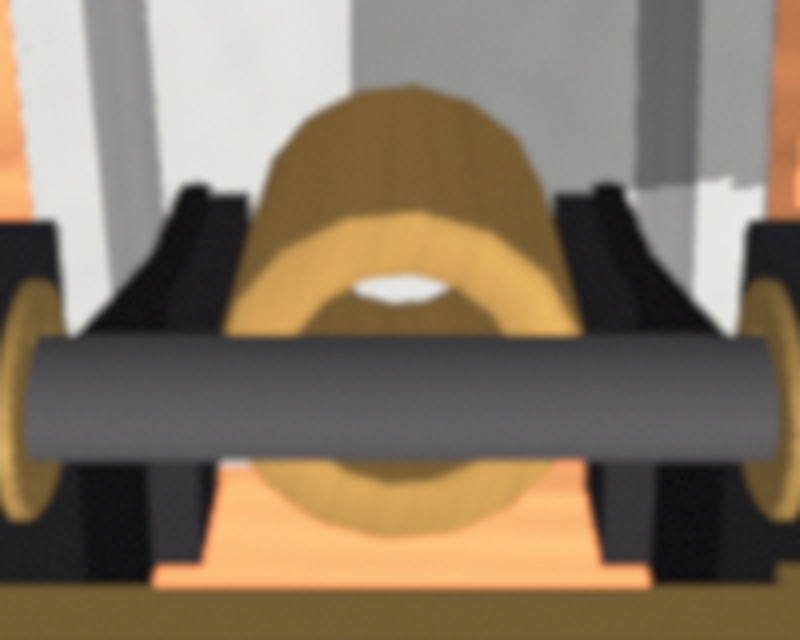

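View pics/s6.png

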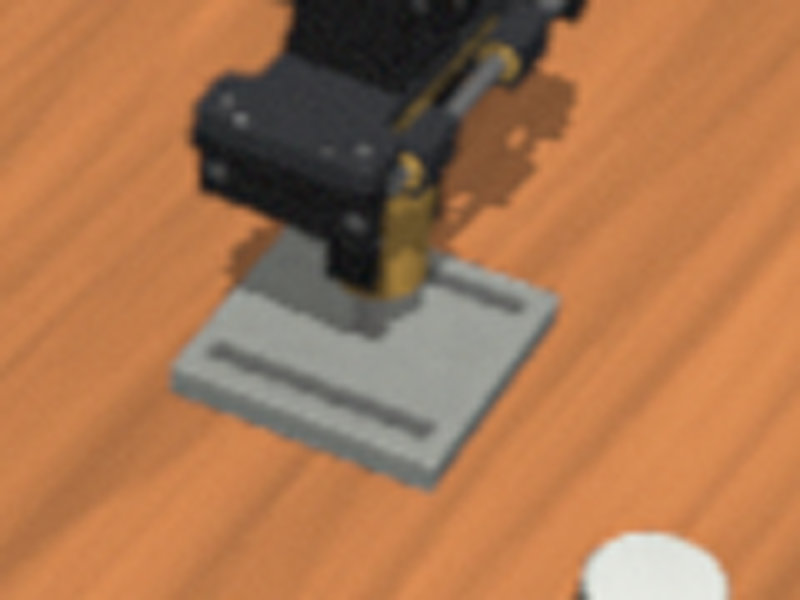

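Emit:
send_rows(
  plan=[
    [[0, -0.02, -0.1, 0, 1], [0, 0, -0.15, 0, 1], [0, 0, -0.15, 0, 1], [0, 0, -0.1, 0, 1], [0, 0, 0, 0, 1], [0, 0, 0, 0, 1]],
  ],
)

```text
time_s: 41.0
position: [0.4907, 0.3185, 0.059]
tcp_rot: [[-1.0, -0.03, -0.0], [-0.03, 1.0, -0.0], [0.0, -0.0, -1.0]]
force: [-0.3, 0.3, -4.7]
opening: 0.446
```

Emit:
send_rows(
  plan=[
    [[0, 0, -0.15, 0, 1], [0, 0, -0.15, 0, 1], [0, 0, -0.1, 0, 1], [0, 0, -0.04, 0, 1], [0, 0, 0, 0, 1], [0, 0, 0, 0, 1]],
  ],
)

```text
time_s: 41.6
position: [0.4909, 0.3185, 0.0461]
tcp_rot: [[-1.0, -0.03, 0.0], [-0.03, 1.0, 0.0], [-0.0, 0.0, -1.0]]
force: [0.8, -0.2, -2.5]
opening: 0.445
```

Emit:
send_rows(
  plan=[
    [[0, 0, -0.05, 0, 1], [0, 0, 0, 0, 1], [0, 0, 0, 0, 0.3], [0, 0, 0, 0, -0.3], [0, 0, 0, 0, -1], [0, 0, 0, 0, -1], [0, 0, 0, 0, -1], [0, 0, 0, 0, -1], [0, 0, 0, 0, -1], [0, 0, 0.2, 0, -1], [0, 0, 0.5, 0, -1], [0, 0, 0.8, 0, -1], [0, 0, 0.9, 0, -1], [0, 0, 0.9, 0, -1], [0, 0, 0.9, 0, -1], [0, 0, 0.9, 0, -1], [0, 0, 0.9, 0, -1], [0, 0, 0.5, 0, -1], [0, 0, 0, 0, -1]],
  ],
)

```text
time_s: 43.5
position: [0.4923, 0.3192, 0.2435]
tcp_rot: [[-1.0, -0.03, 0.007], [-0.03, 1.0, 0.003], [-0.007, 0.003, -1.0]]
force: [0.0, -0.4, 0.4]
opening: 1.001
```

```bash
python3 - <<'E'
from h import *
s=bot.read_state(); print(s['position'],s['opening'],s['force'])
d=imaging.capture('wrist'); cv2.imwrite('pics/w4.png',d['img'])
d=imaging.capture('scene'); cv2.imwrite('pics/s7.png',d['img'])
for n in ['bottle','can','jar','bush','tin']:
    print(n,[(np.round(q['at'],4).tolist(),round(q['conf'],2)) for q in mark_of('scene',n)[:2]])
E
```

```text
[0.49228633 0.3192043  0.24351656] 1.0008424403752552 [ 0.04372306 -0.43866019  0.39906015]
bottle [([0.5137, -0.3326, 0.0043], 0.62)]
can [([0.4305, -0.3314, 0.0054], 0.84)]
jar [([0.6031, -0.3327, 0.0029], 0.83)]
bush [([0.4932, 0.3233, 0.013], 0.54)]
tin [([0.6711, -0.2288, 0.0008], 0.96)]
```

View pics/w4.png

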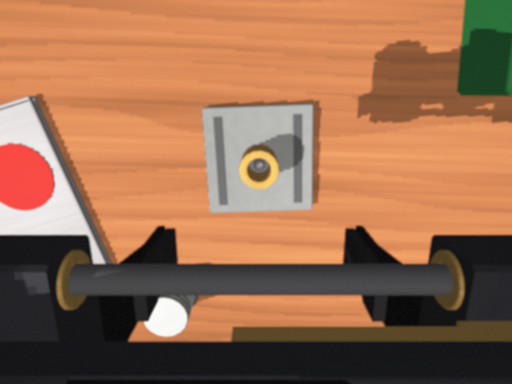

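View pics/s7.png

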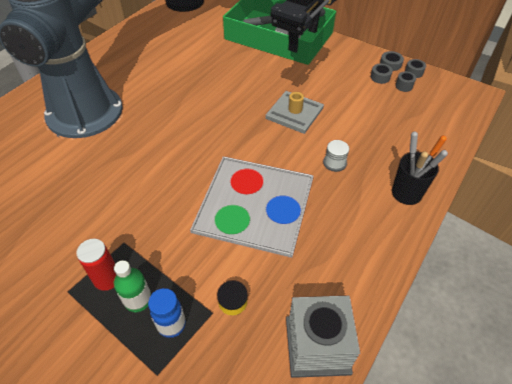

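Emit:
send_rows(
  plan=[
    [[-0.05, -0.5, 0, 0, -1], [-0.09, -0.95, 0, 0, -1], [-0.09, -0.95, 0, 0, -1], [-0.09, -0.95, 0, 0, -1], [-0.09, -0.95, 0, 0, -1], [-0.09, -0.95, 0, 0, -1], [-0.09, -0.95, 0, 0, -1], [-0.09, -0.95, 0, 0, -1], [-0.09, -0.95, 0, 0, -1], [-0.09, -0.95, 0, 0, -1], [-0.09, -0.95, 0, 0, -1], [-0.09, -0.95, 0, 0, -1], [-0.09, -0.95, 0, 0, -1], [-0.09, -0.95, 0, 0, -1], [-0.09, -0.95, 0, 0, -1], [-0.09, -0.95, 0, 0, -1], [-0.09, -0.95, 0, 0, -1], [-0.09, -0.95, 0, 0, -1], [-0.09, -0.95, 0, 0, -1], [-0.09, -0.95, 0, 0, -1]],
  ],
)

```text
time_s: 45.85
position: [0.4367, -0.2394, 0.2392]
tcp_rot: [[-1.0, -0.03, -0.001], [-0.03, 1.0, 0.0], [0.001, 0.001, -1.0]]
force: [-0.2, 0.1, 0.1]
opening: 0.998
```

Emit:
send_rows(
  plan=[
    [[-0.09, -0.95, 0, 0, -1], [-0.09, -0.95, 0, 0, -1], [-0.09, -0.95, 0, 0, -1], [0, -0.28, 0, 0, -1], [0, 0, 0, 0, -1], [0, 0, 0, 0, -1], [0, 0, 0, 0, -1], [0, 0, 0, 0, -1]],
  ],
)

```text
time_s: 46.65
position: [0.43, -0.3306, 0.2396]
tcp_rot: [[-0.999, -0.032, -0.0], [-0.032, 0.999, 0.001], [0.0, 0.001, -1.0]]
force: [-0.8, 0.6, 1.0]
opening: 1.004
```

Emit:
send_rows(
  plan=[
    [[0.01, -0.04, -0.5, 0, -1], [0, 0, -0.9, 0, -1], [0, 0, -0.9, 0, -1], [0, 0, -0.9, 0, -1], [0, 0, -0.8, 0, -1], [0, 0, -0.6, 0, -1], [0, 0, -0.5, 0, -1], [0, 0, -0.3, 0, -1], [0, 0, -0.15, 0, -1], [0, 0, -0.03, 0, -1], [0, 0, 0, 0, -1], [0, 0, 0, 0, 0], [0, 0, 0, 0, 1], [0, 0, 0, 0, 1], [0, 0, 0, 0, 1], [0, 0, 0, 0, 1], [0, 0, 0, 0, 1], [0, 0, 0, 0, 1], [0, 0, 0, 0, 1]],
  ],
)

```text
time_s: 48.55
position: [0.4302, -0.3331, 0.0722]
tcp_rot: [[-1.0, -0.03, 0.0], [-0.03, 1.0, 0.0], [-0.0, 0.0, -1.0]]
force: [0.2, 0.5, 1.2]
opening: 0.608
```

Emit:
send_rows(
  plan=[
    [[0, 0, 0.1, 0, 1], [0, 0, 0.3, 0, 1], [0, 0, 0.5, 0, 1], [0, 0, 0.6, 0, 1], [0, 0, 0.7, 0, 1], [0, 0, 0.7, 0, 1], [0, 0, 0.7, 0, 1], [0, 0, 0.7, 0, 1], [0, 0, 0.6, 0, 1], [0, 0, 0.5, 0, 1], [0, 0, 0.3, 0, 1], [0, 0, 0, 0, 1], [0, 0, 0, 0, 1]],
  ],
)

```text
time_s: 49.85
position: [0.4298, -0.3326, 0.2427]
tcp_rot: [[-1.0, -0.03, -0.001], [-0.03, 1.0, 0.001], [0.001, 0.001, -1.0]]
force: [-0.6, 0.7, -3.5]
opening: 0.609
```

Emit:
send_rows(
  plan=[
    [[0.08, 0.3, 0, 0, 1], [0.15, 0.6, 0, 0, 1], [0.2, 0.8, 0, 0, 1], [0.2, 0.8, 0, 0, 1], [0.2, 0.8, 0, 0, 1], [0.2, 0.8, 0, 0, 1], [0.2, 0.8, 0, 0, 1], [0.2, 0.8, 0, 0, 1], [0.2, 0.8, 0, 0, 1], [0.2, 0.8, 0, 0, 1], [0.2, 0.8, 0, 0, 1], [0.2, 0.8, 0, 0, 1], [0.2, 0.8, 0, 0, 1], [0.2, 0.8, 0, 0, 1], [0.2, 0.8, 0, 0, 1], [0.1, 0.6, 0, 0, 1], [0.08, 0.4, 0, 0, 1], [0, 0.15, 0, 0, 1], [0, 0, 0, 0, 1], [0, 0, 0, 0, 1]],
  ],
)

```text
time_s: 51.85
position: [0.5202, 0.04, 0.243]
tcp_rot: [[-1.0, -0.03, -0.001], [-0.03, 1.0, -0.0], [0.001, -0.0, -1.0]]
force: [0.6, -0.4, -3.4]
opening: 0.612
```

Emit:
send_rows(
  plan=[
    [[0, 0, -0.3, 0, 1], [0, 0, -0.6, 0, 1], [0, 0, -0.8, 0, 1], [0, 0, -0.8, 0, 1], [0, 0, -0.8, 0, 1], [0, 0, -0.7, 0, 1], [0, 0, -0.6, 0, 1], [0, 0, -0.4, 0, 1], [0, 0, -0.3, 0, 1], [0, 0, -0.2, 0, 1], [0, 0, -0.1, 0, 1], [0, 0, -0.02, 0, 1], [0, 0, 0, 0, 1], [0, 0, 0, 0, 1], [0, 0, 0, 0, 1]],
  ],
)

```text
time_s: 53.35
position: [0.5208, 0.0404, 0.075]
tcp_rot: [[-1.0, -0.03, 0.001], [-0.03, 1.0, -0.0], [-0.001, -0.0, -1.0]]
force: [0.4, 0.2, -3.5]
opening: 0.608
```

Emit:
send_rows(
  plan=[
    [[0, 0, -0.03, 0, 1], [0, 0, 0, 0, 1], [0, 0, 0, 0, 0], [0, 0, 0, 0, -0.5], [0, 0, 0, 0, -1], [0, 0, 0, 0, -1], [0, 0, 0, 0, -1], [0, 0, 0, 0, -1], [0, 0, 0.3, 0, -1], [0, 0, 0.6, 0, -1], [0, 0, 0.9, 0, -1], [0, 0, 0.9, 0, -1], [0, 0, 0.9, 0, -1], [0, 0, 0.9, 0, -1], [0, 0, 0.9, 0, -1], [0, 0, 0.2, 0, -1]],
  ],
)

```text
time_s: 54.95
position: [0.5223, 0.0403, 0.2452]
tcp_rot: [[-1.0, -0.03, 0.007], [-0.03, 1.0, -0.001], [-0.007, -0.001, -1.0]]
force: [0.7, -0.6, 0.0]
opening: 1.0
```

Emit:
send_rows(
  plan=[
    [[0.1, -0.5, 0, 0, -1], [0.2, -0.9, 0, 0, -1], [0.2, -0.9, 0, 0, -1], [0.2, -0.9, 0, 0, -1], [0.2, -0.9, 0, 0, -1], [0.2, -0.9, 0, 0, -1], [0.2, -0.9, 0, 0, -1], [0.2, -0.9, 0, 0, -1], [0.2, -0.9, 0, 0, -1], [0.2, -0.9, 0, 0, -1], [0.2, -0.9, 0, 0, -1], [0.2, -0.9, 0, 0, -1], [0.2, -0.9, 0, 0, -1], [0.17, -0.9, 0, 0, -1], [0, -0.22, 0, 0, -1], [0, 0, 0, 0, -1], [0, 0, 0, 0, -1], [0, 0, 0, 0, -1]],
  ],
)

```text
time_s: 56.75
position: [0.6002, -0.3307, 0.2412]
tcp_rot: [[-1.0, -0.031, -0.001], [-0.031, 1.0, 0.001], [0.001, 0.001, -1.0]]
force: [-0.3, -0.9, -0.1]
opening: 0.998
```

```bash
python3 - <<'E'
from h import *
print(bot.read_state()['position'])
d=imaging.capture('top'); cv2.imwrite('pics/t7.png',cv2.resize(d['img'][120:260,190:330],(560,560),interpolation=cv2.INTER_CUBIC))
d=imaging.capture('scene'); cv2.imwrite('pics/s8.png',d['img'])
for n in ['bottle','can','jar','bush','tin']:
    print(n,[(np.round(q['at'],4).tolist(),round(q['conf'],2)) for q in mark_of('scene',n)[:2]])
E
```

```text
[ 0.60018867 -0.33070136  0.24121538]
bottle [([0.518, -0.3323, 0.0052], 0.6), ([0.6406, 0.0166, 0.0023], 0.22)]
can [([0.5192, 0.0371, 0.0066], 0.8)]
jar [([0.6023, -0.3318, 0.006], 0.78)]
bush [([0.493, 0.3232, 0.0159], 0.75)]
tin [([0.6698, -0.2282, 0.0016], 0.65)]
```

View pics/t7.png

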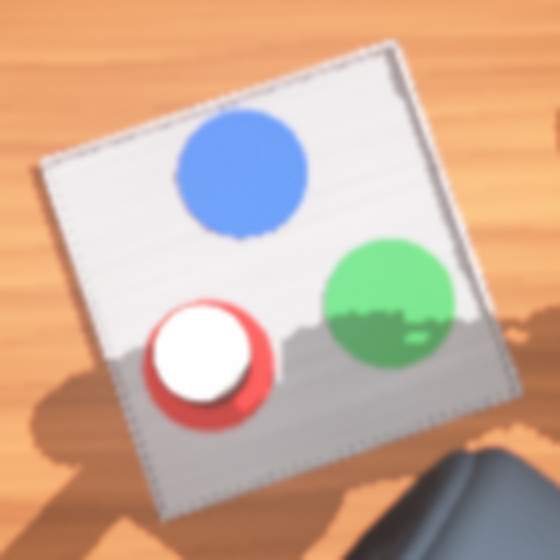

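View pics/s8.png

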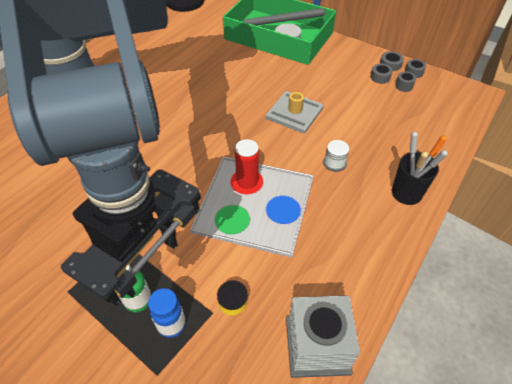

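Emit:
send_rows(
  plan=[
    [[0.02, -0.04, -0.5, 0, -1], [0, 0, -0.9, 0, -1], [0, 0, -0.9, 0, -1], [0, 0, -0.9, 0, -1], [0, 0, -0.8, 0, -1], [0, 0, -0.7, 0, -1], [0, 0, -0.6, 0, -1], [0, 0, -0.4, 0, -1], [0, 0, -0.15, 0, -1], [0, 0, -0.05, 0, -1], [0, 0, 0, 0, -1], [0, 0, 0, 0, 0], [0, 0, 0, 0, 1], [0, 0, 0, 0, 1], [0, 0, 0, 0, 1], [0, 0, 0, 0, 1], [0, 0, 0, 0, 1], [0, 0, 0, 0, 1], [0, 0, 0, 0, 1]],
  ],
)

```text
time_s: 59.0
position: [0.6012, -0.3331, 0.0648]
tcp_rot: [[-1.0, -0.03, -0.0], [-0.03, 1.0, 0.0], [0.0, 0.0, -1.0]]
force: [0.1, 1.3, 1.8]
opening: 0.612
```

Emit:
send_rows(
  plan=[
    [[0, 0, 0.1, 0, 1], [0, 0, 0.3, 0, 1], [0, 0, 0.5, 0, 1], [0, 0, 0.6, 0, 1], [0, 0, 0.7, 0, 1], [0, 0, 0.7, 0, 1], [0, 0, 0.7, 0, 1], [0, 0, 0.7, 0, 1], [0, 0, 0.6, 0, 1], [0, 0, 0.5, 0, 1], [0, 0, 0.3, 0, 1], [0, 0, 0, 0, 1], [0, 0, 0, 0, 1]],
  ],
)

```text
time_s: 60.3
position: [0.6008, -0.3331, 0.2351]
tcp_rot: [[-1.0, -0.03, -0.001], [-0.03, 1.0, 0.001], [0.001, 0.001, -1.0]]
force: [-0.1, 0.6, -5.8]
opening: 0.609
```

Emit:
send_rows(
  plan=[
    [[0.03, 0.3, 0, 0, 1], [0.08, 0.6, 0, 0, 1], [0.09, 0.8, 0, 0, 1], [0.09, 0.8, 0, 0, 1], [0.09, 0.8, 0, 0, 1], [0.09, 0.8, 0, 0, 1], [0.09, 0.8, 0, 0, 1], [0.09, 0.8, 0, 0, 1], [0.09, 0.8, 0, 0, 1], [0.09, 0.8, 0, 0, 1], [0.09, 0.8, 0, 0, 1], [0.09, 0.8, 0, 0, 1], [0.09, 0.8, 0, 0, 1], [0.09, 0.8, 0, 0, 1], [0.03, 0.6, 0, 0, 1], [0, 0.4, 0, 0, 1], [0, 0.15, 0, 0, 1], [0, 0, 0, 0, 1], [0, 0, 0, 0, 1]],
  ],
)

```text
time_s: 62.2
position: [0.6379, 0.0153, 0.2356]
tcp_rot: [[-1.0, -0.03, 0.0], [-0.03, 1.0, -0.001], [-0.0, -0.001, -1.0]]
force: [0.0, 0.4, -4.0]
opening: 0.609
```

Emit:
send_rows(
  plan=[
    [[0, 0.02, -0.3, 0, 1], [0, 0, -0.6, 0, 1], [0, 0, -0.8, 0, 1], [0, 0, -0.8, 0, 1], [0, 0, -0.8, 0, 1], [0, 0, -0.7, 0, 1], [0, 0, -0.6, 0, 1], [0, 0, -0.4, 0, 1], [0, 0, -0.3, 0, 1], [0, 0, -0.2, 0, 1], [0, 0, -0.1, 0, 1], [0, 0, -0.03, 0, 1], [0, 0, 0, 0, 1], [0, 0, 0, 0, 1], [0, 0, 0, 0, 1]],
  ],
)

```text
time_s: 63.7
position: [0.6382, 0.0168, 0.0673]
tcp_rot: [[-1.0, -0.03, 0.001], [-0.03, 1.0, -0.0], [-0.001, -0.0, -1.0]]
force: [-0.4, 0.5, -5.6]
opening: 0.612
```

Emit:
send_rows(
  plan=[
    [[0, 0, -0.02, 0, 1], [0, 0, 0, 0, 1], [0, 0, 0, 0, 0], [0, 0, 0, 0, -0.5], [0, 0, 0, 0, -1], [0, 0, 0, 0, -1], [0, 0, 0, 0, -1], [0, 0, 0, 0, -1], [0, 0, 0.3, 0, -1], [0, 0, 0.6, 0, -1], [0, 0, 0.9, 0, -1], [0, 0, 0.9, 0, -1], [0, 0, 0.9, 0, -1], [0, 0, 0.9, 0, -1], [0, 0, 0.9, 0, -1], [0, 0, 0.5, 0, -1]],
  ],
)

```text
time_s: 65.3
position: [0.6388, 0.0166, 0.2467]
tcp_rot: [[-1.0, -0.03, 0.005], [-0.03, 1.0, -0.001], [-0.005, -0.001, -1.0]]
force: [0.1, -0.2, -1.4]
opening: 0.993
```

Emit:
send_rows(
  plan=[
    [[-0.2, -0.5, 0, 0, -1], [-0.32, -0.9, 0, 0, -1], [-0.32, -0.9, 0, 0, -1], [-0.32, -0.9, 0, 0, -1], [-0.32, -0.9, 0, 0, -1], [-0.32, -0.9, 0, 0, -1], [-0.32, -0.9, 0, 0, -1], [-0.32, -0.9, 0, 0, -1], [-0.32, -0.9, 0, 0, -1], [-0.32, -0.9, 0, 0, -1], [-0.32, -0.9, 0, 0, -1], [-0.32, -0.9, 0, 0, -1], [-0.32, -0.9, 0, 0, -1], [-0.04, -0.33, 0, 0, -1], [0, 0, 0, 0, -1], [0, 0, 0, 0, -1], [0, 0, 0, 0, -1], [0, 0, 0, 0, -1]],
  ],
)

```text
time_s: 67.1
position: [0.5157, -0.3308, 0.2431]
tcp_rot: [[-0.999, -0.032, -0.0], [-0.032, 0.999, 0.001], [0.0, 0.001, -1.0]]
force: [-0.4, 0.1, -0.5]
opening: 1.001
```

Emit:
send_rows(
  plan=[
    [[0, -0.04, -0.5, 0, -1], [0, 0, -0.8, 0, -1], [0, 0, -0.8, 0, -1], [0, 0, -0.8, 0, -1], [0, 0, -0.8, 0, -1], [0, 0, -0.6, 0, -1], [0, 0, -0.4, 0, -1], [0, 0, -0.2, 0, -1], [0, 0, -0.15, 0, -1], [0, 0, -0.05, 0, -1], [0, 0, 0, 0, -1], [0, 0, 0, 0, -1]],
  ],
)

```text
time_s: 68.3
position: [0.5158, -0.3338, 0.0909]
tcp_rot: [[-1.0, -0.03, 0.001], [-0.03, 1.0, -0.001], [-0.001, -0.001, -1.0]]
force: [0.2, -0.6, -0.1]
opening: 0.997
```

Emit:
send_rows(
  plan=[
    [[0, 0.04, -0.03, 0, -1], [0, 0, 0, 0, 0], [0, 0, 0, 0, 1], [0, 0, 0, 0, 1], [0, 0, 0, 0, 1], [0, 0, 0, 0, 1], [0, 0, 0, 0, 1], [0, 0, 0, 0, 1], [0, 0, 0, 0, 1]],
  ],
)

```text
time_s: 69.2
position: [0.5154, -0.332, 0.0892]
tcp_rot: [[-1.0, -0.03, -0.0], [-0.03, 1.0, 0.0], [0.0, 0.0, -1.0]]
force: [-0.5, 0.6, 0.2]
opening: 0.609
```

Emit:
send_rows(
  plan=[
    [[0, 0, 0.1, 0, 1], [0, 0, 0.2, 0, 1], [0, 0, 0.4, 0, 1], [0, 0, 0.6, 0, 1], [0, 0, 0.7, 0, 1], [0, 0, 0.7, 0, 1], [0, 0, 0.7, 0, 1], [0, 0, 0.7, 0, 1], [0, 0, 0.6, 0, 1], [0, 0, 0.4, 0, 1], [0, 0, 0.2, 0, 1], [0, 0, 0, 0, 1], [0, 0, 0, 0, 1]],
  ],
)

```text
time_s: 70.5
position: [0.5149, -0.3318, 0.2475]
tcp_rot: [[-1.0, -0.03, -0.001], [-0.03, 1.0, 0.001], [0.001, 0.001, -1.0]]
force: [-0.4, -0.5, -4.8]
opening: 0.61
```

Emit:
send_rows(
  plan=[
    [[0.05, 0.3, 0, 0, 1], [0.08, 0.5, 0, 0, 1], [0.13, 0.7, 0, 0, 1], [0.13, 0.7, 0, 0, 1], [0.13, 0.7, 0, 0, 1], [0.13, 0.7, 0, 0, 1], [0.13, 0.7, 0, 0, 1], [0.13, 0.7, 0, 0, 1], [0.13, 0.7, 0, 0, 1], [0.13, 0.7, 0, 0, 1], [0.13, 0.7, 0, 0, 1], [0.1, 0.7, 0, 0, 1], [0, 0.5, 0, 0, 1], [0, 0.3, 0, 0, 1], [0, 0.11, 0, 0, 1], [0, 0, 0, 0, 1], [0, 0, 0, 0, 1], [0, 0, 0, 0, 1]],
  ],
)

```text
time_s: 72.3
position: [0.5575, -0.0717, 0.2483]
tcp_rot: [[-1.0, -0.029, 0.0], [-0.029, 1.0, -0.0], [-0.0, -0.0, -1.0]]
force: [-0.7, 0.1, -3.4]
opening: 0.61
```

Target z 0.0912; down 0.157.

Emit:
send_rows(
  plan=[
    [[-0.03, 0.03, -0.3, 0, 1], [0, 0, -0.6, 0, 1], [0, 0, -0.7, 0, 1], [0, 0, -0.7, 0, 1], [0, 0, -0.7, 0, 1], [0, 0, -0.7, 0, 1], [0, 0, -0.5, 0, 1], [0, 0, -0.4, 0, 1], [0, 0, -0.3, 0, 1], [0, 0, -0.2, 0, 1], [0, 0, -0.1, 0, 1], [0, 0, -0.04, 0, 1], [0, 0, 0, 0, 1], [0, 0, 0, 0, 1], [0, 0, 0, 0, 1]],
  ],
)

```text
time_s: 73.8
position: [0.5568, -0.07, 0.0915]
tcp_rot: [[-1.0, -0.03, 0.001], [-0.03, 1.0, -0.0], [-0.001, -0.0, -1.0]]
force: [0.4, -0.3, -4.5]
opening: 0.612
```

Emit:
send_rows(
  plan=[
    [[0, 0, -0.02, 0, 1], [0, 0, 0, 0, 1], [0, 0, 0, 0, 0], [0, 0, 0, 0, -0.5], [0, 0, 0, 0, -1], [0, 0, 0, 0, -1], [0, 0, 0, 0, -1], [0, 0, 0, 0, -1], [0, 0, 0.3, 0, -1], [0, 0, 0.6, 0, -1], [0, 0, 0.9, 0, -1], [0, 0, 0.9, 0, -1], [0, 0, 0.9, 0, -1], [0, 0, 0.9, 0, -1], [0, 0, 0.9, 0, -1], [0, 0, 0.5, 0, -1]],
  ],
)

```text
time_s: 75.4
position: [0.5574, -0.0702, 0.2707]
tcp_rot: [[-1.0, -0.03, 0.004], [-0.03, 1.0, -0.001], [-0.004, -0.002, -1.0]]
force: [1.0, 0.1, -0.3]
opening: 0.999
```

Emit:
send_rows(
  plan=[
    [[0, -0.5, 0, 0, -1], [0, -0.9, 0, 0, -1], [0, -0.9, 0, 0, -1], [0, -0.9, 0, 0, -1], [0, -0.9, 0, 0, -1], [0, -0.9, 0, 0, -1], [0, -0.9, 0, 0, -1], [0, -0.5, 0, 0, -1], [0, 0, 0, 0, -1], [0, 0, 0, 0, -1]],
  ],
)

```text
time_s: 76.4
position: [0.5559, -0.2615, 0.2667]
tcp_rot: [[-1.0, -0.03, -0.001], [-0.03, 1.0, 0.002], [0.001, 0.002, -1.0]]
force: [-0.6, 0.5, 0.3]
opening: 0.999
```

```bash
python3 - <<'E'
from h import *
print(bot.read_state()['position'],bot.read_state()['force'])
d=imaging.capture('top'); cv2.imwrite('pics/t9.png',cv2.resize(d['img'][120:260,190:330],(560,560),interpolation=cv2.INTER_CUBIC))
d=imaging.capture('scene'); cv2.imwrite('pics/s9.png',d['img'])
for c in('scene','top'):
  for n in ['bottle','can','jar','bush','tin']:
    print(c,n,[(np.round(q['at'],4).tolist(),round(q['conf'],2)) for q in mark_of(c,n)[:2]])
E
```

```text
[ 0.55592761 -0.26151554  0.26674406] [-0.61388213  0.515456    0.31042991]
scene bottle [([0.5544, -0.0709, 0.006], 0.68)]
scene can [([0.5196, 0.0433, 0.0065], 0.75)]
scene jar [([0.6392, 0.0136, 0.0054], 0.95)]
scene bush [([0.4928, 0.3227, 0.0182], 0.78)]
scene tin [([0.6699, -0.2287, -0.0012], 0.83)]
top bottle [([0.5528, -0.069, 0.0063], 0.93)]
top can [([0.5203, 0.0415, 0.0059], 0.68)]
top jar [([0.6399, 0.0203, 0.0097], 0.86)]
top bush [([0.4883, 0.3184, 0.0142], 0.73)]
top tin [([0.6694, -0.2293, 0.0014], 0.66)]
```

View pics/t9.png

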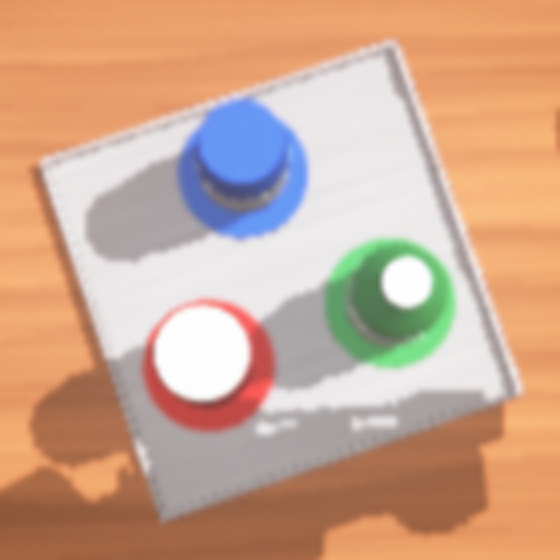

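View pics/s9.png

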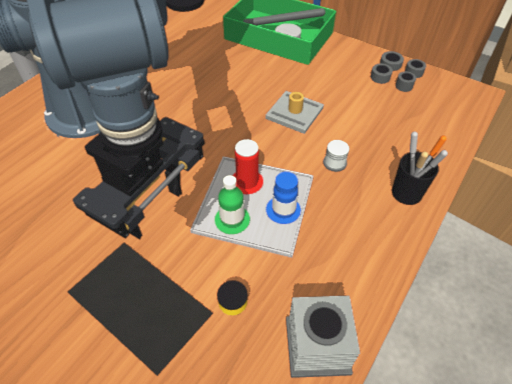

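All three containers stand on their own discs, offset only 1–2 mm from where they started. The bush is on the jig, the tin has not moved, and the arm is clear, so I'm handing in.

```bash
python3 -c "
from rig import bot
print(bot.hand_in())"
```

```text
the job is handed in; nothing more can be done
None
```

I parked the can, jar and bottle upright on the mat, then put the bush over the jig post and lowered it to plate height. After that I returned the can, jar and bottle to their red, blue and green discs, backed the arm off and handed in at about 77 s of the 144 s allowed; `bot.hand_in()` gives no verdict.

**Last checks:**
- **Containers:** In the final pictures all three stand upright. The can and jar tops are within about 2–3 mm of where they started, and the bottle cap is unmoved.
- **Bush:** The wrist picture taken right after release showed the post inside the bore. Its underside measured about 15 mm (average of the two cameras), which fits sitting flat on the 16 mm plate.
- **Tin:** It stayed put to within about 2 mm.
- **Arm:** It was clear of everything, with no noticeable force on the tool.

**Disagreements:**
- **Wrist vs top camera:** The wrist camera read about 2–3 mm off the top camera for the bush, the post and the discs. The shift was the same for all of them, so relative positions were unaffected.
- **Scene vs top camera:** The final network readings of the jar and the bush differed between the two cameras by up to about 7 mm. The scene camera put the bush about 5 mm from the jig centre and the top camera about 3 mm, both inside the 9 mm limit.

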